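Index the loading turntable and feed a blank under the guard

ROBOT

A 6-joint arm with a two-finger parallel gripper is mounted at the origin on a cart in front of the work surface, level with it; the furniture and walls round the work are solid. World frame = base frame: x ahead of the robot, y to its left, z up, the work surface at z = 0. Lengths are in m, angles in rad, forces in N, time in s.
With the tool pointing down it reaches from about 0.425 to 0.95 m from the base axis. Payload 3.5 kg.
Tool frame: the origin (TCP) lies midway between the tips of the shut fingers; the grasp point (between the pads) lies 19 mm behind it (ctrl.pinch_z is the distance from the TCP to the grasp point, in m); z points along the fingers, y is the line along which they close (so a half turn about z gives the same grasp; the last joint's range is limited). The gripper opens to 85 mm and grips with 20 to 120 N. Pads are 22 mm wide; open, the fingers measure 114 mm over their backs; the gripper's body (76 mm by 85 mm) begins 54 mm behind the grasp point. The pads swing forward as they close: fully open they stand 13 mm farther back than shut.
Start: joints at [-1.303, 0.286, 1.577, -0, 1.279, -0.15], TCP at [0.274, -0.617, 0.208] pointing down, gripper open.
Joint ranges: [-2.77, 2.77], [-0.9, 2.22], [0.21, 2.48], [-1.53, 4.67], [0.24, 2.81], [-2.84, 2.84]. Speed limits (rad/s): [2.79, 2.79, 3.14, 3.14, 3.14, 3.14].

INTERFACE

Orientations are given as a unit quaternion [x, y, z, w].
In Python, from plant import get_state, viewer, sign_off, ctrl gives the robot as it stands. The module is installed in compiled form; this text tells all that it offers.
- The arm moves only by the shell command python3 -m handwheel 'ROWS' [FORCE]. ROWS is JSON, a list that holds one entry, the list of rows, each a list of 5 numbers: the finger opening in m, from 0 to 0.0854, then the shift along the tool's x, y, z in m, then the turn about the tool's z in degrees. In form: [[[claw, x, y, z, spin], ...]]. A call has 1 to 12 rows; each row shifts and turns the commanded pose from where the row before left it, along the tool's axes as they then stand; what a row does not reach is not made up. A row lasts 1/12 s, in which the tool goes at most 41.7 mm and 7.16 degrees, less where a joint would pass 70% of its speed; a pose out of reach is approached as far as the arm can. A call is refused whole if a number of a shift passes 0.0417 or a number of a turn 7.16, either way. A call with a gripper value outside its range is refused whole. The fingers move at their own pace and stop on an object; FORCE is the grip in N (left out, the last holds). Time passes only in rows, so rows that do not move let the fingers close. It gives the time, the measured TCP pose, the force, the opening and the grip force at its end, in the units of the state.
- get_state(): the state, without advancing time (a new reading comes with each control period).
- viewer.read_camera(name): name is "scene" or "top" or "wrist"; returns the picture (420x560x3 uint8, blue, green, red); there is no depth.
- viewer.camera_params(name): a dict with "fov_y" (degrees; the focal length in pixels is half the picture's height over the tangent of half this angle, whatever the lens; pixels are square), "cx", "cy" (the principal point, pixels), "xyz" and "attitude" of the camera in the world; the wrist camera has in their place "hand_eye" (4x4, takes a point from camera to tool coordinates, whose origin is the TCP and whose axes are the flange's). Camera axes: x right, y up, looking along -z (the intrinsics and any distortion apply to the point x, -y, -z); pixel columns grow to the right and rows downward; lengths in m; the calibration is good to about 2 mm. The wrist camera is an equidistant fisheye: a pixel r from the principal point sees the ray r / f radians off the axis. A picture is of the moment at which its call begins: read the wrist's pose just before it. camera_params takes no time and is no camera call.
- sign_off(): hands the job in; it is judged then, once.
Trained networks look in the newest picture that a camera, given by its name, has taken for a name from the list of things; names that differ only in an ending like _2 or _b are one class to them, and where a whole thing is asked for, a point or a joint stands for the part that bears it (a point fixed in the world has none). Each returns a list of dicts, best first, with "confidence" (0 to 1); they miss things now and then, are a little off and sometimes report something else, mostly with a low value. They report only what shows in the picture. A call takes as long as a camera call. They do not tell look-alikes from the thing itself.
- viewer.look_for(camera, name): "extent" ([left, top, width, height] as shares, 0 to 1, of the picture: columns of its width, rows of its height, round what is visible of it).
- viewer.outline_of(camera, name): "mask" (420x560 bool, what is visible of it) and "extent" ([left, top, width, height] as shares, 0 to 1, of the picture: columns of its width, rows of its height, round what is visible of it).
- viewer.pinpoint(camera, name): "xy" ([column, row] as shares, 0 to 1, of the picture: columns of its width, rows of its height: a listed point, or the origin of a listed thing).
The state is a dict: "time": time; "qpos": joint angles; "dq": joint speeds; "joint_efforts": joint torques, N m; "eef_pos": TCP position; "tcp_rot": TCP orientation; "contact_force": force on the tool from outside, world axes, zero at the start; "wrist_torque": the same for the moment, N m; "opening": opening from 0.0 (shut) to 1.0 (fully open); "finger_force": force on a finger pad.
Only numpy, scipy, OpenCV 4.12 (cv2) and the standard library are available. Lean on these libraries where they do the work, as an engineer would, in place of code of your own. Each camera call takes 0.05 s, during which the arm holds its last target. There are 200 camera calls.

TASK

Turn the turntable until its empty nest is in line with the feed lane. Then feed the wooden blank along the lane, under the low guard and fully home against the stop of that nest, by pushing it from behind with the push stick; the gripper and arm must not touch the blank. Finally stand the push stick back on the bare bench top, on its sole, with the nest still in line with the lane and the cup and hammer left as they were.

Things in the scene. Friction and masses are not known exactly. Their poses are not given: they have to be found in the camera images.
- feed_fixture: Fixed wooden feed lane and foot of the turntable. Origin on the turntable's axis at bench-top height. The lane runs from the turntable along the fixture's -y, centred on x = 0, from y = -117 to -290 mm; feed toward +y. Lane floor 24 mm above the bench, 47 mm wide between rails that reach 40 mm above the bench (64 mm over the bed).
- guard (a point): Centre of the grey guard bridge across the lane, at the level of its underside, 54 mm above the bench (opening 30 mm high) and 150 mm from the turntable's axis. It is 30 mm deep along the lane, 81 mm wide, top 62 mm above the bench.
- turntable (a joint): Angle of the turntable (rad), counter-clockwise positive from above; 0 or a whole turn = empty nest in line with the lane. Turns freely, friction about 0.06 N m, no detent. Disc radius 115 mm, top 22 mm above the bench; three nests 120 degrees apart, two holding a fixed wooden blank (top 47 mm above the bench), one empty; three upright pegs midway between nests for pushing.
- peg0_top (a point): Top centre of an upright round steel peg fixed on the turntable, 90 mm from its axis: 12 mm diameter, from the disc (22 mm above the bench) to 82 mm above the bench. All three pegs are alike.
- peg1_top (a point): Top centre of the second peg, as peg0_top.
- peg2_top (a point): Top centre of the third peg, as peg0_top.
- nest_mouth (a point): Middle of the mouth of the empty nest, on the turntable, 110 mm from its axis, 24 mm above the bench; a dark line is scribed there.
- index_mark (a point): Fixed point at the lane's mouth where nest_mouth lies when the empty nest is in line with the lane; a dark line is scribed on the lane floor just beside it.
- nest_seat (a point): On the turntable: floor of the empty nest (23 mm above the bench), 73 mm from the axis, where the blank's origin lies when it is fully home. Its -y points out to the mouth. The nest is 54 mm wide between fences 16 mm high with a flared mouth; its stop is 35 mm inward of this point.
- blank: Hardwood blank, a worn block 41 x 70 x 24 mm (x, y, z), about 70 g, lying in the lane between the rails on the far side of the guard from the turntable, its long y axis along the lane. Origin at the centre of its underside.
- push_stick: Wooden push stick standing on its sole on the bench, beside the lane. Flat sole 24 mm wide (x), 14 mm high, from y = -20 to the flat nose at y = +120 mm; upright handle 18 mm thick (x), 34 mm long (y), from the sole to 82 mm high, centred on x = y = 0. Origin at the underside, below the handle's centre; +y points to the nose. About 130 g.
- tea_cup: White porcelain tea cup, 77 mm wide, 57 mm high, loose on the bench; leave it alone. Origin at the centre of its underside.
- hammer: Hammer with a wooden handle, 178 x 72 x 22 mm, lying loose on the bench; leave it alone. Origin at the centre of its underside.
Mind the look-alikes: they are no part of the job. Leave any red look-alike of the blank alone.

How it is judged:
By the outcome, as a careful person would: the job done as asked, in the order asked, and still so for the second after the job is handed in, with the robot touching nothing.
It also fails if it takes over 61 s, if anything falls off the work surface, if the arm or the gripper's body presses on something with over 40 N, if the wrist force passes 120 N, or if a joint passes its speed limit or range.

## Working session

There is one attempt and no reset: what is moved stays moved. The work goes in short steps, Python scripts to look and compute and a shell command to move; the robot and the scene stay as the last step left them, time stands still between calls to the robot, and variables do not carry over. Pictures are saved under pics/ and viewed, at most 10 in all, crops included, and the job is handed in when it is done.

```bash
mkdir -p pics; cat > h.py <<'E'
import numpy as np, cv2
from scipy.spatial.transform import Rotation as R
from plant import get_state, viewer, ctrl
def cam(n):
    p=viewer.camera_params(n); f=210/np.tan(np.radians(p["fov_y"])/2)
    if "hand_eye" in p:
        s=get_state(); T=np.eye(4); T[:3,:3]=R.from_quat(s["tcp_rot"]).as_matrix(); T[:3,3]=s["eef_pos"]
        M=T@np.array(p["hand_eye"]); fish=True
    else:
        M=np.eye(4); a=np.array(p["attitude"]); M[:3,:3]=R.from_quat(a).as_matrix() if a.size==4 else a.reshape(3,3); M[:3,3]=p["xyz"]; fish=False
    return M,f,p["cx"],p["cy"],fish
def ray(c,u,v):
    M,f,cx,cy,fish=c; x=(u-cx)/f; y=(v-cy)/f
    if fish:
        r=np.hypot(x,y); k=np.sin(r)/max(r,1e-9); d=np.array([x*k,-y*k,-np.cos(r)])
    else: d=np.array([x,-y,-1.])
    return M[:3,3],M[:3,:3]@d
def at_z(c,u,v,z):
    o,d=ray(c,u,v); return o+d*(z-o[2])/d[2]
def proj(c,P):
    M,f,cx,cy,fish=c; q=M[:3,:3].T@(np.array(P)-M[:3,3]); x,y,z=q[0],-q[1],-q[2]
    if fish:
        r=np.hypot(x,y); t=np.arctan2(r,z); return cx+f*t*x/r, cy+f*t*y/r
    return cx+f*x/z, cy+f*y/z
E
cat > a.py <<'E'
from h import *
for n in ["scene","top"]:
    c=cam(n); im=viewer.read_camera(n); cv2.imwrite(f"pics/{n}0.png",im)
    print(n,c[0].round(3).tolist(),viewer.camera_params(n))
    for k,z in [("feed_fixture",0),("guard",.054),("peg0_top",.082),("peg1_top",.082),("peg2_top",.082),("nest_mouth",.024),("index_mark",.024),("nest_seat",.023),("blank",.024),("push_stick",0),("tea_cup",0),("hammer",0)]:
        for r in viewer.pinpoint(n,k)[:4]:
            u,v=r["xy"][0]*560,r["xy"][1]*420
            print(k,round(r["confidence"],2),round(u),round(v),at_z(c,u,v,z).round(4)[:2])
print(get_state())
E
python3 a.py
```

```text
scene [[-0.751, 0.353, -0.558, 0.005], [-0.661, -0.398, 0.637, 0.609], [0.002, 0.847, 0.532, 0.596], [0.0, 0.0, 0.0, 1.0]] {'fov_y': 55.10518707567731, 'cx': 280.808575148046, 'cy': 207.2274315960462, 'xyz': array([0.00528263, 0.60916537, 0.59604508]), 'attitude': array([-0.16981636,  0.45307908,  0.81860896, -0.30945293])}
feed_fixture 0.58 229 272 [0.5388 0.1732]
guard 0.85 277 228 [0.5196 0.0358]
peg0_top 0.7 187 260 [0.5552 0.2642]
peg1_top 0.81 264 248 [0.4656 0.1355]
peg1_top 0.42 189 262 [0.5466 0.2662]
peg2_top 0.69 223 223 [0.6007 0.1299]
nest_mouth 0.93 185 255 [0.6318 0.2186]
nest_seat 0.56 197 257 [0.6086 0.2044]
blank 0.77 315 197 [ 0.5697 -0.1797]
blank 0.67 304 222 [ 0.5153 -0.0631]
push_stick 0.77 283 207 [ 0.6297 -0.1102]
push_stick 0.63 188 262 [0.6351 0.2123]
push_stick 0.6 327 255 [ 0.4115 -0.0185]
tea_cup 0.56 191 226 [0.7442 0.1196]
hammer 0.96 328 250 [ 0.421  -0.0348]
top [[0.025, 0.986, -0.165, 0.425], [-0.999, 0.022, -0.025, -0.024], [-0.021, 0.165, 0.986, 0.992], [0.0, 0.0, 0.0, 1.0]] {'fov_y': 54.73493716056498, 'cx': 278.2710611539435, 'cy': 206.012563067
[... 617 characters left out ...]
array([-1.30296848e+00,  2.86295307e-01,  1.57668417e+00,  2.07765583e-05,
        1.27860808e+00, -1.50011506e-01]), 'dq': array([-7.96791630e-04,  5.51722063e-04,  2.56621941e-03,  2.49398420e-05,
       -1.08329172e-03,  5.82357608e-04]), 'joint_efforts': array([ 4.08647875e-04, -4.05957484e+01, -2.92933238e+01, -1.15682897e-04,
        4.72902557e-04,  7.89140188e-06]), 'eef_pos': array([ 0.27392876, -0.61690919,  0.20753658]), 'tcp_rot': array([9.78256168e-01, 2.07400264e-01, 1.00806322e-05, 1.95600609e-06]), 'contact_force': array([ 0.34638662, -0.16716085,  0.87319392]), 'wrist_torque': array([ 0.05080275,  0.01480155, -0.0197693 ]), 'finger_force': 0.0, 'opening': 0.9998649640294317}
```

```bash
python3 -c "
import cv2
a=cv2.imread('pics/top0.png')[110:310,110:430];cv2.imwrite('pics/topc.png',cv2.resize(a,(800,500),interpolation=cv2.INTER_CUBIC))"
```

```text
(no output)
```

View pics/topc.png

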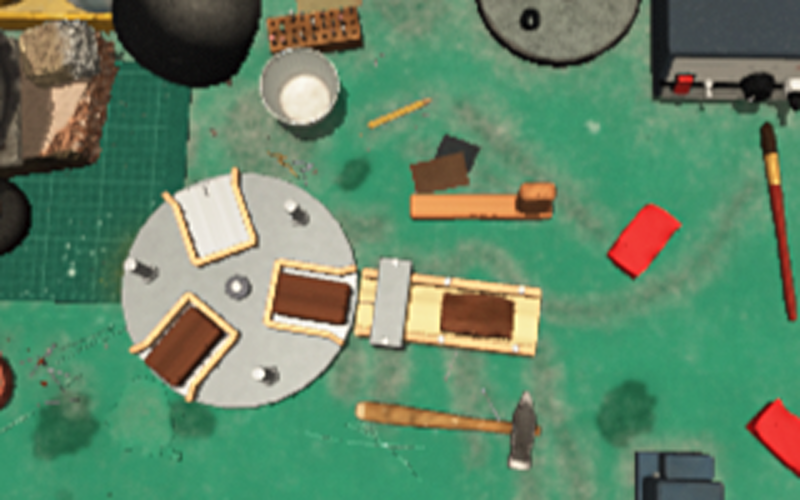

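View pics/scene0.png

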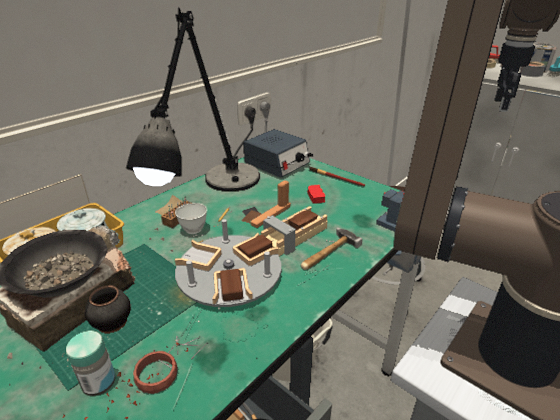

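The top crop shows the turntable axis at (237,287), with the empty white nest at the upper left (215,215). The brown blank is in the lane at (478,315), beyond the guard at (390,303). The push stick's handle is at (537,197) and its nose points left. The red blocks at (645,240) and (790,430) are look-alikes, and the brown pieces in the nests at (312,297) and (185,345) are the fixed blanks. The blank I want is the brown one between the rails.

The nest has to turn about -116° (clockwise). I'll align the tool with the lane and go above it.

```bash
python3 -m handwheel '[[[0.085,0,0,-0.01,-6.7],[0.085,0,0,-0.01,-6.7],[0.085,0,0,-0.01,-6.7],[0.085,0,0,-0.01,-6.7],[0.085,0,0,-0.01,-6.7],[0.085,0,0,-0.01,-6.7],[0.085,0,0,-0.01,-6.7],[0.085,0,0,-0.01,-6.7],[0.085,0,0,-0.01,-6.7],[0.085,0.036,0.01,0,0],[0.085,0.036,0.01,0,0],[0.085,0.036,0.01,0,0]]]'
python3 -m handwheel '[[[0.085,0.036,0.01,0,0],[0.085,0.036,0.01,0,0],[0.085,0.036,0.01,0,0],[0.085,0.036,0.01,0,0],[0.085,0.036,0.01,0,0],[0.085,0.036,0.01,0,0],[0.085,0.036,0.01,0,0],[0.085,0.036,0.01,0,0],[0.085,0.036,0.01,0,0],[0.085,0.036,0.01,0,0],[0.085,0.036,0.01,0,0],[0.085,0.036,0.01,0,0]]]'
cat > b.py <<'E'
from h import *
import sys
tag=sys.argv[1]; c=cam("wrist"); im=viewer.read_camera("wrist"); cv2.imwrite(f"pics/{tag}.png",im)
s=get_state(); print(s["time"],s["eef_pos"].round(4),s["contact_force"].round(1))
Z=dict(feed_fixture=0,guard=.054,peg0_top=.082,peg1_top=.082,peg2_top=.082,nest_mouth=.024,index_mark=.024,nest_seat=.023,blank=.024,push_stick=0)
for k in sys.argv[2:] or Z:
    for r in viewer.pinpoint("wrist",k)[:4]:
        u,v=r["xy"][0]*560,r["xy"][1]*420
        print(k,round(r["confidence"],2),round(u),round(v),at_z(c,u,v,Z[k]).round(4)[:2])
E
python3 b.py w0
```

```text
time: 2.3
eef_pos: [0.3146, -0.5116, 0.2974]
tcp_rot: [0.742, 0.67, 0.0, 0.0]
contact_force: [0.2, 0.9, -0.0]
opening: 0.996
finger_force: 0.0
time: 3.3
eef_pos: [0.4777, -0.0929, 0.2979]
tcp_rot: [0.742, 0.671, 0.0, 0.001]
contact_force: [0.3, 0.5, -0.2]
opening: 0.991
finger_force: 0.0
3.35 [ 0.4792 -0.0872  0.2979] [-1.4  3.3 -0.9]
guard 0.8 315 70 [0.5215 0.0284]
peg0_top 0.67 392 163 [ 0.6042 -0.0917]
peg1_top 0.6 444 14 [0.6896 0.0957]
index_mark 0.7 312 43 [0.5243 0.0701]
blank 0.8 313 135 [ 0.5125 -0.0551]
blank 0.78 370 235 [ 0.587  -0.2091]
blank 0.6 267 312 [ 0.4157 -0.3295]
push_stick 0.59 391 162 [ 0.6284 -0.1069]
```

View pics/w0.png

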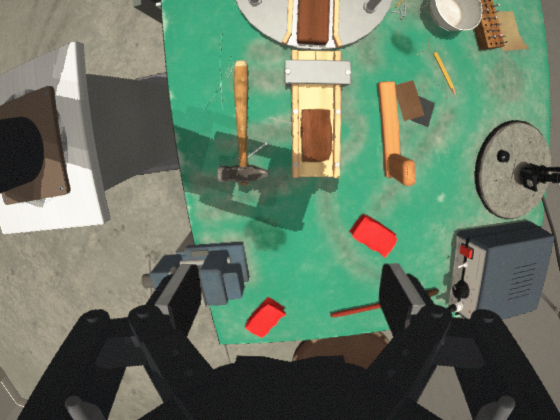

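The wrist view shows the lane running up the image, with the guard at (317,72) and the brown blank at (315,135). The stick's handle is at (402,170), its nose is up at (387,85), and the red look-alikes are at (374,235) and (265,317). Next I'll move toward peg1 and look at the disc.

```bash
python3 -m handwheel '[[[0.07,0.036,-0.01,0,0],[0.06,0.036,-0.01,0,0],[0.05,0.036,-0.01,0,0],[0.045,0.036,-0.01,0,0],[0.045,0,0,0,0]]]'
python3 b.py w1
```

```text
time: 4.27
eef_pos: [0.4508, 0.0569, 0.2978]
tcp_rot: [0.74, 0.673, 0.001, -0.001]
contact_force: [-0.0, 0.4, -0.1]
opening: 0.527
finger_force: 0.0
4.3167 [0.4515 0.0545 0.2978] [ 0.  -0.9  1.2]
feed_fixture 0.6 342 74 [0.5364 0.1771]
feed_fixture 0.54 343 150 [0.529  0.0679]
guard 0.73 350 186 [0.5268 0.0274]
peg1_top 0.8 285 104 [0.453  0.1387]
peg2_top 0.78 413 115 [0.6069 0.1172]
nest_mouth 0.59 416 44 [0.6425 0.2174]
nest_mouth 0.49 414 114 [0.6314 0.1155]
nest_seat 0.73 345 73 [0.5364 0.1764]
nest_seat 0.62 396 54 [0.6104 0.2014]
blank 0.71 343 239 [ 0.5181 -0.0594]
blank 0.4 386 310 [ 0.5885 -0.2006]
push_stick 0.82 407 253 [ 0.6287 -0.1082]
push_stick 0.25 285 105 [0.4516 0.139 ]
```

View pics/w1.png

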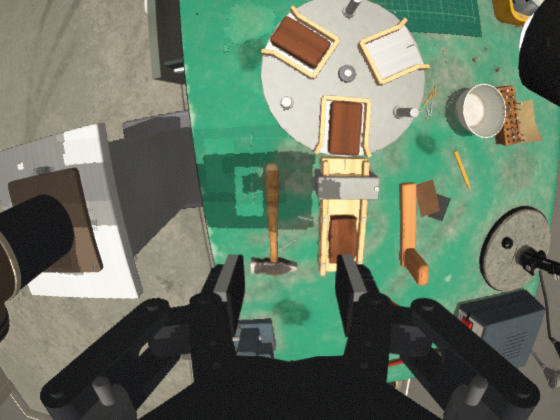

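This view shows the disc with its axis at (347,73), peg1 at (287,102), peg2 at (410,113) and the empty nest at (393,54). I'll grasp peg1.

```bash
python3 -m handwheel '[[[0.045,0.029,-0.002,0.02,0],[0.045,0.029,-0.003,0.03,0],[0.045,0.028,-0.002,0.03,0],[0.045,0,0,0.04,0],[0.045,0,0,0.04,0],[0.045,0,0,0.04,0],[0.045,0,0,0.03,0],[0.045,0,0,0.012,0],[0.03,0,0,0,0],[0.0,0,0,0,0],[0.0,0,0,0,0],[0.0,0,0,0,0]]]' 20
python3 b.py w2 peg1_top peg2_top nest_mouth feed_fixture nest_seat
```

```text
time: 5.82
eef_pos: [0.4545, 0.1386, 0.0571]
tcp_rot: [0.742, 0.671, 0.001, 0.001]
contact_force: [-1.8, -1.1, -1.1]
opening: 0.089
finger_force: 19.5
5.8667 [0.4545 0.1386 0.057 ] [-1.2 -2.1 -1.4]
peg1_top 0.57 289 267 [0.4538 0.1403]
peg2_top 0.62 540 264 [0.6099 0.1177]
nest_mouth 0.81 531 102 [0.6403 0.2157]
feed_fixture 0.63 400 153 [0.5375 0.178 ]
feed_fixture 0.31 532 102 [0.6632 0.2155]
nest_seat 0.55 495 117 [0.605  0.2035]
```

View pics/w2.png

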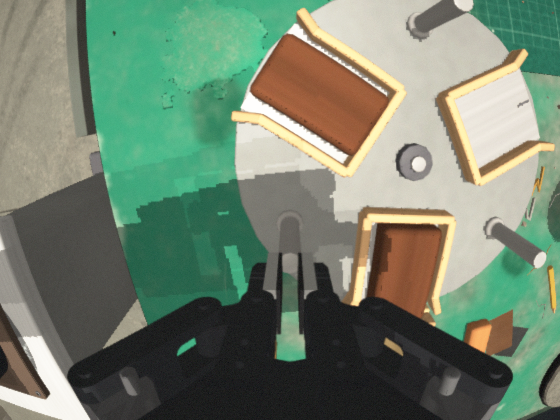

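Peg1 is held: it shows between the fingers at (289,230), and the empty nest is at (495,115). I'll sweep the first half of the arc.

```bash
python3 -m handwheel '[[[0,0.0142,-0.0064,0,0],[0,0.0152,-0.0039,0,0],[0,0.0155,-0.0012,0,0],[0,0.0155,0.0015,0,0],[0,0.0151,0.0042,0,0],[0,0.014,0.0067,0,0],[0,0,0,0,0],[0,0,0,0,0]]]'
python3 b.py w3 peg1_top peg2_top peg0_top nest_mouth feed_fixture nest_seat
```

```text
time: 6.78
eef_pos: [0.466, 0.2293, 0.058]
tcp_rot: [0.742, 0.671, 0.003, 0.001]
contact_force: [-0.8, 1.9, 9.1]
opening: 0.001
finger_force: 4.4
6.8333 [0.4658 0.229  0.058 ] [-1.   1.4  9.2]
peg1_top 0.82 298 257 [0.4703 0.2355]
peg1_top 0.57 468 339 [0.5745 0.1609]
peg2_top 0.4 472 338 [0.577  0.1607]
peg0_top 0.87 540 270 [0.6243 0.2029]
nest_mouth 0.6 473 339 [0.622  0.1005]
feed_fixture 0.57 386 269 [0.5385 0.1759]
nest_seat 0.72 448 324 [0.5913 0.1253]
```

View pics/w3.png

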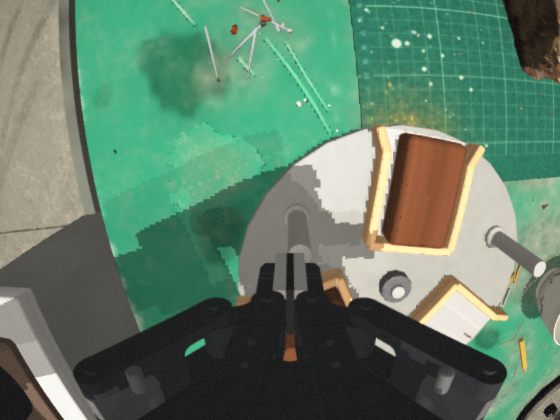

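The peg has slipped out ahead of the fingers, which are now shut, with the peg at (298,235). The disc has turned about 66°. I'll lift, re-centre over the peg and grasp lower.

```bash
python3 -m handwheel '[[[0,0,0,-0.02,0],[0,0,0,-0.025,0],[0.045,0,0,0,0],[0.045,0,0,0,0],[0.045,0,0,0,0]]]'
python3 b.py w4 peg1_top peg2_top peg0_top nest_mouth feed_fixture nest_seat
```

```text
time: 7.55
eef_pos: [0.4629, 0.2273, 0.0999]
tcp_rot: [0.742, 0.671, -0.0, -0.0]
contact_force: [-1.0, -0.2, 0.1]
opening: 0.423
finger_force: 0.0
7.6 [0.4625 0.2272 0.0993] [-0.3 -0.4 -0.5]
peg1_top 0.9 305 228 [0.4721 0.2322]
peg0_top 0.81 511 241 [0.6238 0.204 ]
nest_mouth 0.79 459 312 [0.6215 0.0998]
feed_fixture 0.77 379 245 [0.5398 0.1758]
nest_seat 0.56 439 295 [0.5963 0.1255]
```

View pics/w4.png

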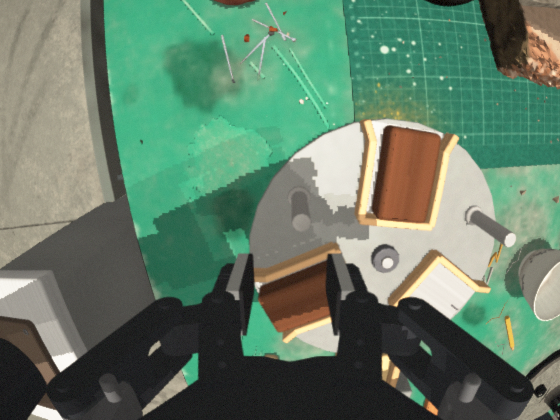

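```bash
python3 -m handwheel '[[[0.045,0.011,0.0085,0,0],[0.045,0,0,0.025,0],[0.045,0,0,0.025,0],[0.02,0,0,0,0],[0,0,0,0,0],[0,0,0,0,0],[0,0,0,0,0]]]' 40
python3 b.py w5 peg1_top peg0_top nest_mouth feed_fixture
```

```text
time: 8.48
eef_pos: [0.472, 0.2385, 0.051]
tcp_rot: [0.742, 0.67, -0.0, -0.001]
contact_force: [-3.1, 3.4, -3.8]
opening: 0.095
finger_force: 38.9
8.5333 [0.472  0.2385 0.051 ] [-4.1  3.8 -2.9]
peg1_top 0.79 291 282 [0.4722 0.2348]
peg0_top 0.6 537 290 [0.6233 0.2032]
nest_mouth 0.85 471 354 [0.6231 0.0987]
feed_fixture 0.62 380 286 [0.5374 0.1744]
```

View pics/w5.png

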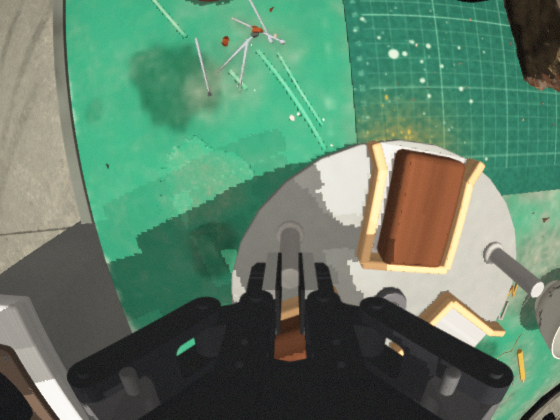

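The peg is now well seated between the pads at (290,255). I'll do the rest of the arc slowly, ramping down at the end.

```bash
python3 -m handwheel '[[[0,0.0023,0.0018,0,0],[0,0.0036,0.0031,0,0],[0,0.0045,0.0044,0,0],[0,0.0052,0.0059,0,0],[0,0.0047,0.0063,0,0],[0,0.0041,0.0067,0,0],[0,0.0035,0.007,0,0],[0,0.0029,0.0073,0,0],[0,0.0022,0.0075,0,0],[0,0.0014,0.0069,0,0],[0,0.0007,0.0054,0,0],[0,0.0003,0.0031,0,0]]]' 60
python3 -m handwheel '[[[0,0,0,0,0],[0,0,0,0,0]]]'
python3 b.py w6 peg1_top peg0_top feed_fixture
cat > c.py <<'E'
from h import *
c=cam("top"); im=viewer.read_camera("top"); 
for k,z in [("feed_fixture",0),("guard",.054),("peg0_top",.082),("peg1_top",.082),("peg2_top",.082),("nest_mouth",.024),("index_mark",.024),("nest_seat",.023)]:
    for r in viewer.pinpoint("top",k)[:2]:
        u,v=r["xy"][0]*560,r["xy"][1]*420
        print(k,round(r["confidence"],2),round(u),round(v),at_z(c,u,v,z).round(4)[:2])
E
python3 c.py
```

```text
time: 9.73
eef_pos: [0.5421, 0.2718, 0.0512]
tcp_rot: [0.743, 0.669, 0.005, -0.003]
contact_force: [-4.3, 32.9, -8.4]
opening: 0.076
finger_force: 58.8
time: 9.9
eef_pos: [0.5424, 0.2718, 0.0513]
tcp_rot: [0.743, 0.67, 0.005, -0.003]
contact_force: [4.2, 9.9, -2.7]
opening: 0.072
finger_force: 62.0
9.95 [0.5423 0.2718 0.0513] [-0.3 30.3 -7.9]
peg1_top 0.56 290 287 [0.5416 0.2649]
feed_fixture 0.75 298 327 [0.5391 0.1766]
feed_fixture 0.92 206 227 [0.5354 0.1791]
guard 0.77 267 230 [0.5252 0.0237]
peg0_top 0.97 226 187 [0.6178 0.1206]
peg1_top 0.87 162 222 [0.5354 0.2629]
peg2_top 0.93 217 257 [0.4577 0.1334]
nest_mouth 0.56 253 230 [0.5257 0.0607]
index_mark 0.9 251 232 [0.523  0.0651]
nest_seat 0.76 236 227 [0.5338 0.1006]
```

The peg is pulling about 30 N radially because the tool is roughly 6 mm too far out. I'll ease that off, nudge a little further, release, and look at the nest and lane from near.

```bash
python3 -m handwheel '[[[0,-0.003,0,0,0],[0,-0.003,0.001,0,0],[0,0,0.001,0,0],[0,0,0.001,0,0],[0,0,0,0,0]]]' 30
python3 -m handwheel '[[[0.03,0,0,0,0],[0.03,0,0,0,0],[0.03,0,0,-0.03,0],[0.03,-0.03,0,-0.035,0],[0.03,-0.04,-0.005,-0.02,0],[0.03,-0.04,-0.01,0,0],[0.03,-0.04,-0.01,0,0],[0.03,-0.04,-0.01,0,0],[0.03,-0.02,0,0,0],[0.03,0,0,0,0]]]'
python3 b.py w7 feed_fixture peg0_top peg1_top peg2_top nest_mouth index_mark nest_seat guard
```

```text
time: 10.97
eef_pos: [0.5468, 0.2698, 0.0529]
tcp_rot: [0.743, 0.669, 0.011, -0.004]
contact_force: [6.3, 35.2, -13.6]
opening: 0.068
finger_force: 63.2
time: 11.8
eef_pos: [0.4894, 0.0562, 0.1323]
tcp_rot: [0.743, 0.669, 0.0, 0.002]
contact_force: [0.2, 0.6, -0.4]
opening: 0.352
finger_force: 0.0
11.85 [0.4899 0.058  0.1324] [-0.2  0.3  0.4]
feed_fixture 0.74 328 57 [0.5372 0.1764]
feed_fixture 0.74 232 273 [ 0.419  -0.0271]
feed_fixture 0.61 335 182 [0.5329 0.0593]
peg0_top 0.78 450 111 [0.6109 0.1245]
peg2_top 0.8 226 108 [0.4554 0.1381]
nest_mouth 0.84 337 179 [0.5322 0.0678]
index_mark 0.75 225 109 [0.4431 0.1387]
index_mark 0.63 331 180 [0.527  0.0671]
nest_seat 0.67 333 136 [0.5315 0.105 ]
guard 0.68 335 237 [0.5231 0.0263]
```

View pics/w7.png

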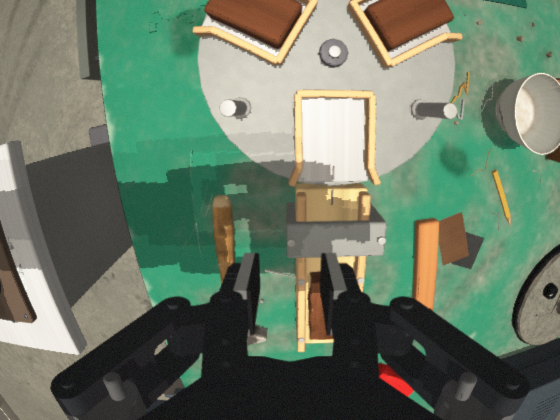

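The nest at (335,140) is nearly in line with the lane; its mouth is at (336,181) and the lane's mouth at (333,187). I'll measure the residual angle numerically from the fences and rails.

```bash
cat > d.py <<'E'
from h import *
import sys
def run(tag):
    im=cv2.imread(f"pics/{tag}.png"); c=cam("wrist")
    hsv=cv2.cvtColor(im,cv2.COLOR_BGR2HSV)
    wood=((hsv[...,0]>10)&(hsv[...,0]<26)&(hsv[...,1]>70)&(hsv[...,2]>110))
    def fit(rows,lo,hi,z):
        P=[];W=[]
        for v in rows:
            us=np.where(wood[v,lo:hi])[0]+lo
            if len(us)>=3: P.append(at_z(c,us.mean(),v,z)[:2]); W.append(len(us))
        P=np.array(P); d=np.median(P,0)
        k=np.polyfit(P[:,1],P[:,0],1)
        r=P[:,0]-np.polyval(k,P[:,1]); m=abs(r)<.002; k=np.polyfit(P[m,1],P[m,0],1)
        return np.degrees(np.arctan(k[0])).round(2),np.polyval(k,.1).round(4),np.polyval(k,.176).round(4),len(P),np.median(W)
    print("nestL",fit(range(104,165),288,315,.039)); print("nestR",fit(range(104,165),358,386,.039))
    print("laneL",fit(list(range(188,203))+list(range(262,335)),286,314,.040)); print("laneR",fit(list(range(188,203))+list(range(258,300)),352,382,.040))
run(sys.argv[1])
E
python3 d.py w7
```

```text
nestL (np.float64(4.32), np.float64(0.4997), np.float64(0.5054), 61, np.float64(8.0))
nestR (np.float64(4.51), np.float64(0.5578), np.float64(0.5638), 61, np.float64(10.0))
laneL (np.float64(4.93), np.float64(0.5041), np.float64(0.5107), 88, np.float64(15.0))
laneR (np.float64(1.36), np.float64(0.5485), np.float64(0.5503), 44, np.float64(13.5))
```

```bash
cat > e.py <<'E'
from h import *
import sys
im=cv2.imread(f"pics/{sys.argv[1]}.png"); c=cam("wrist"); print("cam",c[0][:3,3].round(3))
hsv=cv2.cvtColor(im,cv2.COLOR_BGR2HSV)
notgreen=~((hsv[...,0]>40)&(hsv[...,0]<100)&(hsv[...,1]>50))
L=[];Rr=[]
for v in list(range(192,202,2))+list(range(262,345,6)):
    u=320 if v<210 else 300
    l=u
    while notgreen[v,l]: l-=1
    r=345 if v<210 else 340
    while notgreen[v,r] : r+=1
    a=at_z(c,l+.5,v,.04);b=at_z(c,r-.5,v,.04); print(v,l,r,a[:2].round(4),b[:2].round(4),((a+b)/2)[:2].round(4),round(abs(b[0]-a[0]),4))
g=cv2.cvtColor(im,cv2.COLOR_BGR2GRAY)
for v in range(168,206,2): print(v,g[v,322:346])
cv2.imwrite("pics/z.png",cv2.resize(im[80:350,190:480],(800,745))[:600])
E
python3 e.py w7
```

```text
cam [0.497 0.137 0.297]
192 294 368 [0.4936 0.0699] [0.5542 0.0641] [0.5239 0.067 ] 0.0606
194 294 370 [0.4935 0.0682] [0.5559 0.0622] [0.5247 0.0652] 0.0624
196 294 376 [0.4933 0.0665] [0.561 0.06 ] [0.5272 0.0632] 0.0677
198 294 371 [0.4932 0.0648] [0.5566 0.0587] [0.5249 0.0617] 0.0635
200 294 372 [0.493  0.0631] [0.5575 0.0568] [0.5252 0.06  ] 0.0645
262 295 366 [0.4886 0.0063] [ 0.5513 -0.0009] [0.5199 0.0027] 0.0627
268 293 348 [0.4862 0.0005] [ 0.5346 -0.005 ] [ 0.5104 -0.0022] 0.0484
274 271 365 [ 0.4659 -0.0038] [ 0.5503 -0.0133] [ 0.5081 -0.0085] 0.0844
280 287 364 [ 0.4796 -0.0114] [ 0.5494 -0.0196] [ 0.5145 -0.0155] 0.0698
286 295 357 [ 0.4863 -0.0185] [ 0.5427 -0.0253] [ 0.5145 -0.0219] 0.0564
292 295 356 [ 0.4857 -0.025 ] [ 0.5417 -0.0318] [ 0.5137 -0.0284] 0.056
298 295 369 [ 0.4851 -0.0317] [ 0.5544 -0.0406] [ 0.5198 -0.0362] 0.0694
304 295 358 [ 0.4845 -0.0386] [ 0.5436 -0.0461] [ 0.5141 -0.0423] 0.0592
310 295 343 [ 0.4838 -0.0456] [ 0.5289 -0.0511] [ 0.5064 -0.0484] 0.0451
316 296 364 [ 0.4841 -0.053 ] [ 0.5498 -0.0617] [ 0.5169 -0.0573] 0.0656
322 295 342 [ 0.4825
[... 1528 characters left out ...]
 146 180 227 229 216 150 145 197 225 226 226 225 223 220
 219 216 213 215 220 222]
194 [143 146 145 154 164 171 198 226 214 142 156 212 227 227 224 225 223 220
 218 217 214 217 221 223]
196 [144 145 146 152 190 227 230 228 216 137 148 206 222 222 221 221 221 222
 217 214 213 214 223 223]
198 [146 144 147 149 181 226 225 224 213 120  89 125 141 140 138 142 147 150
 150 169 210 214 221 222]
200 [144 146 145 146 150 154 145 141 137 107  91 125 140 140 136 139 136 131
 129 134 142 148 162 163]
202 [148 147 146 146 146 143 141 143 136 103  88 126 140 140 140 135 135 133
 129 127 128 128 140 142]
204 [148 146 149 147 146 143 143 138 130  99 101 136 139 140 138 136 132 132
 129 128 126 129 139 143]
```

```bash
python3 - <<'E'
from h import *
c=cam("wrist")
for u,v in [(333,168),(333,178),(331.8,192),(331.7,202)]: print(at_z(c,u+.5,v+.5,.024)[:2].round(4))
E
python3 -c "print(1)"
```

```text
[0.5287 0.0832]
[0.5281 0.0744]
[0.5263 0.062 ]
[0.5256 0.0529]
1
```

The scribed lines agree to about 0.8 mm (≈0.5°), so the nest is in line. Next is the push stick.

```bash
python3 -m handwheel '[[[0.05,-0.03,0.023,-0.01,0],[0.05,-0.03,0.023,-0.01,0],[0.05,-0.03,0.023,-0.01,0],[0.05,-0.03,0.023,-0.01,0],[0.05,-0.03,0.023,0,0],[0.05,-0.024,0.023,0,0],[0.05,0,0,0,0],[0.05,0,0,0,0]]]'
cat > f.py <<'E'
from h import *
import sys
tag=sys.argv[1]; c=cam("wrist"); im=viewer.read_camera("wrist"); cv2.imwrite(f"pics/{tag}.png",im)
s=get_state(); print(s["time"],s["eef_pos"].round(4),s["tcp_rot"].round(4),c[0][:3,3].round(3))
for r in viewer.pinpoint("wrist","push_stick")[:3]:
    u,v=r["xy"][0]*560,r["xy"][1]*420; print(round(r["confidence"],2),round(u),round(v),at_z(c,u,v,0).round(4)[:2])
for r in viewer.outline_of("wrist","push_stick")[:2]:
    m=r["mask"]; vs=np.where(m.any(1))[0]; print(round(r["confidence"],2),m.sum(),np.round(np.array(r["extent"])*[560,420,560,420]))
    for v in vs[::6]:
        us=np.where(m[v])[0]; print(v,us.min(),us.max(),[at_z(c,us.min(),v,z)[:2].round(4).tolist() for z in(.014,.082)],[at_z(c,us.max()+1,v,z)[:2].round(4).tolist() for z in(.014,.082)])
E
python3 f.py w8
```

```text
time: 12.92
eef_pos: [0.6095, -0.1273, 0.17]
tcp_rot: [0.742, 0.67, -0.0, -0.001]
contact_force: [-1.2, 0.3, 0.3]
opening: 0.587
finger_force: 0.0
12.9667 [ 0.6088 -0.1261  0.1699] [ 7.418e-01  6.706e-01 -3.000e-04 -1.000e-03] [ 0.617 -0.051  0.336]
0.89 306 162 [ 0.6277 -0.1084]
0.8 3700 [281.  47.  40. 150.]
45 286 302 [[0.6196, 0.0127], [0.6191, -0.0008]] [[0.636, 0.0111], [0.632, -0.0021]]
51 280 304 [[0.6132, 0.0072], [0.614, -0.0051]] [[0.6373, 0.0048], [0.633, -0.007]]
57 280 304 [[0.6126, 0.0011], [0.6135, -0.0099]] [[0.6367, -0.0013], [0.6325, -0.0118]]
63 281 304 [[0.6129, -0.0051], [0.6138, -0.0148]] [[0.636, -0.0074], [0.6321, -0.0166]]
69 282 305 [[0.6133, -0.0112], [0.6141, -0.0196]] [[0.6364, -0.0135], [0.6323, -0.0214]]
75 283 306 [[0.6136, -0.0173], [0.6143, -0.0244]] [[0.6368, -0.0195], [0.6326, -0.0262]]
81 284 308 [[0.6139, -0.0233], [0.6146, -0.0292]] [[0.6381, -0.0257], [0.6337, -0.0311]]
87 285 309 [[0.6143, -0.0294], [0.6149, -0.034]] [[0.6385, -0.0317], [0.634, -0.0358]]
93 285 309 [[0.6137, -0.0353], [0.6144, -0.0387]] [[0.6379, -0.0377], [0.6335, -0.0405]]

[... 815 characters left out ...]
.6154, -0.0956], [0.6158, -0.0862]] [[0.6393, -0.0979], [0.6346, -0.088]]
159 294 317 [[0.6158, -0.1017], [0.6161, -0.0911]] [[0.6397, -0.104], [0.635, -0.0929]]
165 294 319 [[0.6152, -0.1078], [0.6156, -0.0959]] [[0.6413, -0.1103], [0.6362, -0.0978]]
171 294 319 [[0.6146, -0.1139], [0.6151, -0.1007]] [[0.6408, -0.1165], [0.6358, -0.1027]]
177 295 320 [[0.615, -0.1202], [0.6155, -0.1056]] [[0.6413, -0.1228], [0.6362, -0.1077]]
183 298 322 [[0.6174, -0.1267], [0.6174, -0.1108]] [[0.6428, -0.1292], [0.6374, -0.1127]]
189 300 321 [[0.6189, -0.1332], [0.6185, -0.1159]] [[0.6413, -0.1354], [0.6362, -0.1176]]
195 304 317 [[0.6224, -0.1399], [0.6213, -0.1212]] [[0.6367, -0.1413], [0.6326, -0.1223]]
```

```bash
python3 -m handwheel '[[[0.055,0,0,0,-7.1],[0.055,0.0167,0.0193,0,0],[0.055,0,0,0.035,0],[0.055,0,0,0.035,0],[0.055,0,0,0.035,0],[0.055,0,0,0.02,0],[0.03,0,0,0,0],[0,0,0,0,0],[0,0,0,0,0],[0,0,0,0,0]]]' 45
python3 f.py w9
```

```text
time: 13.9
eef_pos: [0.6297, -0.1095, 0.0487]
tcp_rot: [0.699, 0.716, 0.001, 0.002]
contact_force: [1.3, 0.0, -1.9]
opening: 0.193
finger_force: 48.9
13.95 [ 0.6295 -0.1096  0.0485] [0.6986 0.7155 0.0009 0.002 ] [ 0.627 -0.033  0.215]
0.58 288 218 [ 0.6282 -0.1084]
0.56 9610 [269.  39.  37. 263.]
38 274 303 [[0.617, 0.011], [0.6203, -0.0038]] [[0.6351, 0.0115], [0.6323, -0.0035]]
44 269 307 [[0.6141, 0.0071], [0.6183, -0.0063]] [[0.6376, 0.0077], [0.6339, -0.006]]
50 269 307 [[0.6142, 0.0033], [0.6184, -0.0089]] [[0.6377, 0.0038], [0.634, -0.0085]]
56 269 307 [[0.6143, -0.0005], [0.6185, -0.0114]] [[0.6378, 0.0], [0.634, -0.011]]
62 269 307 [[0.6144, -0.0043], [0.6185, -0.0139]] [[0.6379, -0.0038], [0.6341, -0.0135]]
68 269 307 [[0.6144, -0.0081], [0.6186, -0.0164]] [[0.638, -0.0075], [0.6342, -0.016]]
74 269 307 [[0.6145, -0.0119], [0.6186, -0.0189]] [[0.6381, -0.0113], [0.6342, -0.0185]]
80 269 308 [[0.6146, -0.0156], [0.6187, -0.0214]] [[0.6388, -0.015], [0.6347, -0.021]]
86 269 307 [[0.6147, -0.0193], [0.6188, -0.0238]] [[0.6383, -0.0188], [0.6344, -0.0235]]
92 269 307 [[0.6148, 
[... 2404 characters left out ...]
78, -0.1298], [0.6208, -0.0969]] [[0.6424, -0.1292], [0.6371, -0.0965]]
260 273 306 [[0.6185, -0.1344], [0.6213, -0.0999]] [[0.6419, -0.1339], [0.6368, -0.0996]]
266 272 306 [[0.6178, -0.1391], [0.6208, -0.1031]] [[0.6421, -0.1386], [0.6369, -0.1027]]
272 272 306 [[0.6178, -0.1439], [0.6208, -0.1062]] [[0.6424, -0.1434], [0.6371, -0.1059]]
278 273 306 [[0.6185, -0.1488], [0.6213, -0.1095]] [[0.6426, -0.1482], [0.6372, -0.1091]]
284 273 306 [[0.6185, -0.1538], [0.6213, -0.1128]] [[0.6428, -0.1532], [0.6374, -0.1124]]
290 273 305 [[0.6185, -0.1589], [0.6213, -0.1161]] [[0.6424, -0.1584], [0.6371, -0.1158]]
296 276 303 [[0.6207, -0.164], [0.6228, -0.1196]] [[0.6412, -0.1636], [0.6363, -0.1193]]
```

The stick is held square (opening reads 18 mm). I'll lift it, align it with the lane, and bring the nose behind the blank.

```bash
python3 -m handwheel '[[[0,0,0,-0.02,0],[0,0,0,-0.035,0],[0,0,0,-0.035,0],[0,0,0,-0.01,6],[0,-0.0246,-0.0236,0,0],[0,-0.0246,-0.0236,0,0],[0,-0.0246,-0.0236,0,0],[0,-0.0246,-0.0236,0,0],[0,-0.0246,-0.0236,0,0],[0,0,0,0.025,0],[0,0,0,0.025,0],[0,0,0,0,0]]]' 60
python3 f.py w10 | awk 'NR<5||NR%6==0'
cat > g.py <<'E'
from h import *
c=cam("wrist"); im=viewer.read_camera("wrist")
for r in viewer.outline_of("wrist","blank")[:3]:
    m=r["mask"]; vs=np.where(m.any(1))[0]; print(round(r["confidence"],2),m.sum())
    for v in vs[::6]:
        us=np.where(m[v])[0]; print(v,us.min(),us.max()+1,at_z(c,us.min(),v,.048)[:2].round(4),at_z(c,us.max()+1,v,.048)[:2].round(4))
for k,z in [("guard",.054),("blank",.024),("feed_fixture",0),("index_mark",.024),("nest_mouth",.024)]:
    for r in viewer.pinpoint("wrist",k)[:2]:
        u,v=r["xy"][0]*560,r["xy"][1]*420; print(k,round(r["confidence"],2),round(u),round(v),at_z(c,u,v,z).round(4)[:2])
E
python3 g.py
```

```text
time: 15.05
eef_pos: [0.4967, -0.221, 0.0916]
tcp_rot: [0.736, 0.677, -0.001, -0.004]
contact_force: [-0.5, 0.8, -2.4]
opening: 0.188
finger_force: 61.2
15.1 [ 0.4981 -0.2213  0.0936] [ 7.355e-01  6.775e-01 -7.000e-04 -2.900e-03] [ 0.504 -0.145  0.258]
0.57 287 218 [ 0.4925 -0.2344]
0.61 9626 [270.  38.  39. 264.]
38 273 304 [[0.4943, -0.0896], [0.497, -0.1052]] [[0.5178, -0.0916], [0.5139, -0.1066]]
50 269 307 [[0.4906, -0.0987], [0.4943, -0.1117]] [[0.5192, -0.1011], [0.5149, -0.1135]]
86 269 307 [[0.4883, -0.1261], [0.4926, -0.1315]] [[0.5169, -0.1286], [0.5133, -0.1333]]
122 269 307 [[0.4859, -0.1531], [0.4909, -0.151]] [[0.5148, -0.1556], [0.5118, -0.1527]]
158 269 306 [[0.4834, -0.1804], [0.4891, -0.1706]] [[0.512, -0.1827], [0.5098, -0.1724]]
194 270 305 [[0.4814, -0.2086], [0.4876, -0.191]] [[0.5093, -0.2108], [0.5078, -0.1926]]
230 271 305 [[0.4792, -0.2385], [0.486, -0.2126]] [[0.5073, -0.2407], [0.5063, -0.2142]]
266 273 306 [[0.4774, -0.2711], [0.4848, -0.2361]] [[0.506, -0.2733], [0.5054, -0.2377]]
0.54 1806 [269.   1.  61.  30.]
30 282 325 [[0.5014, -0.0839], [0.5021, -
[... 355 characters left out ...]
387 [ 0.5688 -0.1751] [ 0.571  -0.1752]
152 377 395 [ 0.5637 -0.179 ] [ 0.5767 -0.1797]
158 371 404 [ 0.5593 -0.183 ] [ 0.5833 -0.1842]
164 367 413 [ 0.5563 -0.187 ] [ 0.5902 -0.1888]
170 362 421 [ 0.5527 -0.1909] [ 0.5965 -0.1934]
176 359 430 [ 0.5504 -0.195 ] [ 0.6038 -0.1982]
182 360 436 [ 0.551  -0.1993] [ 0.6089 -0.2029]
188 366 441 [ 0.5552 -0.2038] [ 0.6133 -0.2077]
194 373 444 [ 0.5602 -0.2085] [ 0.6161 -0.2125]
200 382 443 [ 0.5668 -0.2134] [ 0.6155 -0.2171]
206 388 440 [ 0.5714 -0.2183] [ 0.6132 -0.2216]
212 396 437 [ 0.5776 -0.2233] [ 0.611  -0.2261]
218 405 433 [ 0.5848 -0.2286] [ 0.6079 -0.2306]
224 412 428 [ 0.5906 -0.2338] [ 0.6039 -0.2351]
blank 0.79 399 188 [ 0.5881 -0.2124]
```

View pics/w10.png

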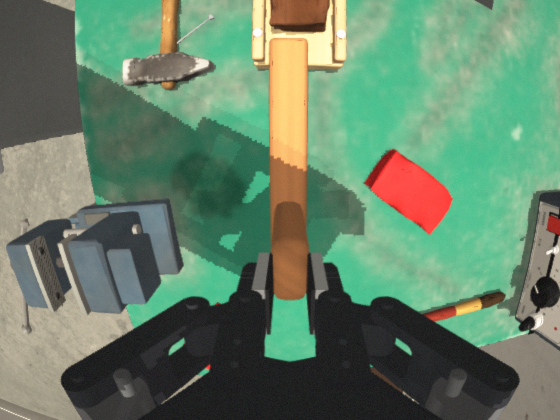

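The last picture shows the stick's nose at (289,40), just behind the brown blank at (300,12). The lane's rails are at columns 253 and 346, so its centre is at about 299. The red look-alike at (410,190) is clear of the stick. I need to shift right about 9 mm before lowering.

```bash
python3 -m handwheel '[[[0,0,0.009,0,0],[0,0,0,0,0],[0,0,0,0.009,0],[0,0,0,0.008,0],[0,0,0,0,0],[0,0,0,0,0]]]'
python3 f.py w11 | awk 'NR<6||NR%10==0'; python3 g.py | head -8; python3 - <<'E'
import cv2
from h import *
c=cam("wrist")
im=cv2.imread('pics/w11.png');h=cv2.cvtColor(im,cv2.COLOR_BGR2HSV)
for v in (40,48,56,62):
    g=((h[v,:,0]>40)&(h[v,:,0]<100)&(h[v,:,1]>50)); l=280
    while not g[l]: l-=1
    r=300
    while not g[r]: r+=1
    print(v,l,r,at_z(c,l+.5,v,.04)[:2].round(4),at_z(c,r-.5,v,.04)[:2].round(4))
E
```

```text
time: 16.05
eef_pos: [0.5083, -0.2224, 0.0772]
tcp_rot: [0.735, 0.678, -0.0, -0.002]
contact_force: [-0.9, 0.2, -1.3]
opening: 0.187
finger_force: 61.2
16.1 [ 0.5087 -0.2227  0.0779] [ 7.353e-01  6.777e-01 -2.000e-04 -9.000e-04] [ 0.515 -0.146  0.244]
0.7 289 216 [ 0.5065 -0.2295]
0.72 9592 [269.  35.  40. 266.]
37 273 295 [[0.5066, -0.0938], [0.5089, -0.1094]] [[0.5224, -0.0952], [0.5201, -0.1104]]
43 269 307 [[0.5034, -0.098], [0.5067, -0.1123]] [[0.5303, -0.1002], [0.5256, -0.1139]]
73 269 307 [[0.5017, -0.1196], [0.5055, -0.1276]] [[0.5285, -0.1219], [0.5244, -0.1291]]
133 269 307 [[0.498, -0.162], [0.5029, -0.1574]] [[0.5253, -0.1643], [0.5221, -0.159]]
193 270 305 [[0.4946, -0.2057], [0.5005, -0.1881]] [[0.5208, -0.2078], [0.519, -0.1896]]
253 272 308 [[0.4913, -0.2538], [0.4982, -0.222]] [[0.52, -0.2561], [0.5184, -0.2236]]
0.96 4393
150 379 384 [ 0.5686 -0.1757] [ 0.5719 -0.1758]
156 372 395 [ 0.5639 -0.1792] [ 0.5791 -0.18  ]
162 366 402 [ 0.5599 -0.1828] [ 0.5838 -0.1841]
168 362 412 [ 0.5572 -0.1864] [ 0.5908 -0.1884]
174 358 420 [ 0.5545 -0.1901] [ 0.5966 -0.1926]
180 355 428 [ 0.5525 -0.1938] [ 0.6025 -0.197 ]
186 355 436 [ 0.5524 -0.1977] [ 0.6087 -0.2015]
40 230 348 [ 0.482 -0.099] [ 0.5548 -0.105 ]
48 230 332 [ 0.4816 -0.1043] [ 0.5442 -0.1099]
56 232 330 [ 0.4825 -0.1097] [ 0.5425 -0.1151]
62 235 328 [ 0.4841 -0.1139] [ 0.541  -0.1189]
```

```bash
python3 -m handwheel '[[[0,0.003,-0.0015,0.001,0],[0,0.006,-0.0015,0.001,0],[0,0.01,0,0,0],[0,0.012,0,0,0],[0,0.012,0,0,0],[0,0.012,0,0,0],[0,0.012,0,0,0],[0,0.012,0,0,0],[0,0.012,0,0,0],[0,0.01,0,0,0],[0,0.006,0,0,0],[0,0.003,0,0,0]]]'
cat > k.py <<'E'
from h import *
import sys
s=get_state(); print(s["time"],s["eef_pos"].round(4),s["contact_force"].round(1))
for n in sys.argv[1:]:
    c=cam(n); im=viewer.read_camera(n); cv2.imwrite(f"pics/k_{n}_{s['time']:.1f}.png",im)
    for k,z in [("guard",.054),("blank",.024),("feed_fixture",0),("index_mark",.024),("nest_mouth",.024),("nest_seat",.023),("push_stick",0),("tea_cup",0),("hammer",0),("peg0_top",.082),("peg1_top",.082),("peg2_top",.082)]:
        for r in viewer.pinpoint(n,k)[:3]:
            u,v=r["xy"][0]*560,r["xy"][1]*420; print(n,k,round(r["confidence"],2),round(u),round(v),at_z(c,u,v,z).round(4)[:2])
E
python3 k.py wrist
```

```text
time: 17.55
eef_pos: [0.5153, -0.1121, 0.0769]
tcp_rot: [0.735, 0.678, -0.0, 0.0]
contact_force: [-0.6, -0.7, -0.7]
opening: 0.189
finger_force: 61.3
17.55 [ 0.5153 -0.1121  0.0769] [-0.6 -0.7 -0.7]
wrist guard 0.85 286 3 [0.5238 0.0278]
wrist blank 0.75 385 310 [ 0.5886 -0.2007]
wrist nest_mouth 0.5 159 115 [ 0.4294 -0.029 ]
wrist push_stick 0.68 289 219 [ 0.5137 -0.1216]
wrist push_stick 0.38 285 5 [0.5243 0.0439]
wrist hammer 0.69 159 115 [ 0.4199 -0.0289]
```

```bash
python3 -m handwheel '[[[0,0.004,0,0,0],[0,0.008,0,0,0],[0,0.008,0,0,0],[0,0.008,0,0,0],[0,0.008,0,0,0],[0,0.006,0,0,0],[0,0.004,0,0,0],[0,0.002,0,0,0],[0,0,0,0,0]]]'
python3 k.py top
```

```text
time: 18.95
eef_pos: [0.5192, -0.0647, 0.0768]
tcp_rot: [0.735, 0.678, 0.0, -0.0]
contact_force: [-1.1, 0.1, -1.8]
opening: 0.186
finger_force: 61.3
18.95 [ 0.5192 -0.0647  0.0768] [-1.1  0.1 -1.8]
top guard 0.58 266 230 [0.524  0.0272]
top blank 0.9 421 287 [ 0.4028 -0.3369]
top blank 0.87 367 206 [ 0.5913 -0.214 ]
top blank 0.83 239 231 [0.5235 0.0924]
top feed_fixture 0.68 206 227 [0.5349 0.1785]
top index_mark 0.83 248 232 [0.5221 0.0704]
top index_mark 0.65 216 257 [0.4607 0.1445]
top nest_mouth 0.74 250 232 [0.5231 0.0676]
top nest_mouth 0.59 232 146 [0.7346 0.1188]
top nest_seat 0.74 235 229 [0.5273 0.1028]
top tea_cup 0.84 229 148 [0.7366 0.1293]
top tea_cup 0.69 216 258 [0.4584 0.1498]
top hammer 0.55 206 227 [0.5332 0.1781]
top peg0_top 0.93 225 188 [0.6159 0.1224]
top peg1_top 0.8 159 218 [0.5428 0.2691]
top peg2_top 0.6 214 258 [0.4558 0.1384]
```

```bash
python3 -m handwheel '[[[0,0.003,0,0,0],[0,0.003,0,0,0],[0,0.003,0,0,0],[0,0.001,0,0,0],[0,0,0,0,0]]]' | sed -n 2,4p
python3 -m handwheel '[[[0,0.0015,0,0,0],[0,0,0,0,0]]]' | sed -n 2,4p
python3 -m handwheel '[[[0,0.0015,0,0,0],[0,0,0,0,0]]]' | sed -n 2,4p
```

```text
eef_pos: [0.52, -0.0549, 0.0768]
tcp_rot: [0.735, 0.678, 0.0, -0.0]
contact_force: [-0.9, 0.9, -0.8]
eef_pos: [0.5201, -0.0536, 0.0768]
tcp_rot: [0.735, 0.678, 0.0, -0.0]
contact_force: [0.7, 0.4, -1.9]
eef_pos: [0.5205, -0.0532, 0.0773]
tcp_rot: [0.735, 0.678, -0.0, 0.001]
contact_force: [0.3, -3.3, 0.2]
```

```bash
python3 -m handwheel '[[[0,0.0015,0,0,0],[0,0,0,0,0]]]' | sed -n 2,4p
python3 -m handwheel '[[[0,0.001,0,0,0],[0,0,0,0,0]]]' | sed -n 2,4p; python3 k.py top
```

```text
eef_pos: [0.5212, -0.0528, 0.0779]
tcp_rot: [0.735, 0.678, -0.001, 0.002]
contact_force: [-1.6, -6.1, 1.9]
eef_pos: [0.5215, -0.0527, 0.0783]
tcp_rot: [0.735, 0.678, -0.001, 0.003]
contact_force: [-0.7, -7.9, 3.2]
20.6833 [ 0.5215 -0.0527  0.0783] [-0.7 -7.9  3.2]
top guard 0.55 267 232 [0.5193 0.0242]
top blank 0.93 365 204 [ 0.5958 -0.2086]
top blank 0.92 236 230 [0.5248 0.0992]
top blank 0.62 422 286 [ 0.4053 -0.3381]
top feed_fixture 0.69 247 233 [0.522 0.077]
top feed_fixture 0.58 208 227 [0.535  0.1721]
top index_mark 0.72 249 231 [0.5253 0.0686]
top index_mark 0.69 250 233 [0.52   0.0666]
top nest_mouth 0.93 252 230 [0.5258 0.0628]
top nest_mouth 0.16 236 228 [0.5313 0.1001]
top nest_seat 0.67 239 228 [0.531  0.0943]
top tea_cup 0.92 235 148 [0.7382 0.1162]
top peg0_top 0.79 225 189 [0.6138 0.1216]
top peg1_top 0.76 159 220 [0.5375 0.2699]
top peg2_top 0.86 215 258 [0.4571 0.1382]
```

Force rose steadily to 8 N with the motion stopped, so the blank is against something. I'll retreat, lift, and check from above that it is home.

```bash
python3 -m handwheel '[[[0,-0.004,0,0,0],[0,-0.015,0,0,0],[0,-0.02,0,0,0],[0,-0.02,0,0,0],[0,-0.02,0,0,0],[0,-0.02,0,0,0],[0,-0.02,0,0,0],[0,-0.02,0,0,0],[0,-0.02,0,0,0],[0,-0.018,0,0,0],[0,0,0,-0.03,0],[0,0,0,-0.04,0]]]' | sed -n 1,4p
python3 -m handwheel '[[[0,0,0.015,-0.04,0],[0,0.03,0.02,0,0],[0,0.04,0.02,0,0],[0,0.04,0.015,0,0],[0,0.04,0,0,0],[0,0.04,0,0,0],[0,0.04,0,0,0],[0,0,0,0,0],[0,0,0,0,0]]]' | sed -n 1,4p
python3 k.py wrist; cp pics/k_wrist_2*.png pics/ 2>/dev/null; ls pics
```

```text
time: 22.33
eef_pos: [0.5028, -0.2247, 0.1422]
tcp_rot: [0.736, 0.677, -0.0, -0.006]
contact_force: [0.3, -0.9, -1.3]
time: 23.08
eef_pos: [0.5916, -0.0036, 0.1852]
tcp_rot: [0.734, 0.679, 0.0, -0.001]
contact_force: [0.1, -1.2, -1.5]
23.0833 [ 0.5916 -0.0036  0.1852] [ 0.1 -1.2 -1.5]
wrist guard 0.61 216 162 [0.5243 0.0299]
wrist blank 0.62 303 333 [ 0.5927 -0.1972]
wrist blank 0.58 221 85 [0.5301 0.1033]
wrist feed_fixture 0.93 229 20 [0.5394 0.1786]
wrist feed_fixture 0.67 220 87 [0.5242 0.1043]
wrist feed_fixture 0.64 149 210 [ 0.4172 -0.0275]
wrist index_mark 0.93 222 119 [0.5282 0.0689]
wrist index_mark 0.18 215 166 [0.5155 0.0214]
wrist nest_mouth 0.85 225 125 [0.5302 0.0628]
wrist push_stick 0.83 289 220 [ 0.5865 -0.0524]
wrist tea_cup 0.65 408 61 [0.7315 0.1218]
wrist tea_cup 0.32 219 87 [0.5229 0.1036]
wrist hammer 0.78 149 209 [ 0.4184 -0.0264]
wrist peg0_top 0.67 303 43 [0.6117 0.1273]
wrist peg2_top 0.59 129 60 [0.4598 0.1349]
k_top_18.9.png
k_top_20.7.png
k_wrist_17.6.png
k_wrist_23.1.png
scene0.png
top0.png
topc.png
w0.png
w1.png
w10.png
w11.png
w2.png
w3.png
w4.png
w5.png
w6.png
w7.png
w8.png
w9.png
z.png
```

```bash
python3 - <<'E'
from h import *
im=cv2.imread("pics/k_wrist_23.1.png"); c=cam("wrist")
h=cv2.cvtColor(im,cv2.COLOR_BGR2HSV)
for col in (212,221,230):
    print(col,[(v,int(h[v,col,0]),int(h[v,col,1]),int(h[v,col,2])) for v in range(46,72)])
for row in (70,85,100,115): print(row,''.join('B' if h[row,u,2]<125 and h[row,u,1]>110 else 'w' if h[row,u,1]>70 and h[row,u,2]>110 and h[row,u,0]<30 else 'f' if h[row,u,2]>150 else '.' for u in range(180,265)))
for row in range(46,136,3): print(row,''.join('B' if h[row,u,2]<125 and h[row,u,1]>110 and h[row,u,0]<20 else 'w' if h[row,u,1]>70 and h[row,u,2]>110 and h[row,u,0]<30 else 'f' if h[row,u,2]>150 else '.' for u in range(180,265)))
for n,v,z in [("stop top inner",0,0)]: pass
for v in range(50,66,2): print(v,at_z(c,221,v,.039)[:2].round(4),at_z(c,221,v,.047)[:2].round(4))
print(c[0][:3,3])
E
```

```text
212 [(46, 24, 81, 254), (47, 25, 84, 254), (48, 24, 81, 254), (49, 19, 108, 246), (50, 12, 143, 161), (51, 10, 160, 142), (52, 11, 162, 146), (53, 10, 159, 146), (54, 10, 159, 146), (55, 10, 161, 149), (56, 11, 157, 151), (57, 11, 156, 149), (58, 11, 163, 150), (59, 10, 161, 146), (60, 11, 168, 143), (61, 10, 159, 148), (62, 10, 161, 149), (63, 10, 158, 152), (64, 10, 163, 147), (65, 10, 162, 146), (66, 10, 160, 150), (67, 11, 164, 149), (68, 11, 165, 145), (69, 10, 165, 147), (70, 10, 164, 148), (71, 12, 167, 145)]
221 [(46, 25, 81, 254), (47, 24, 81, 254), (48, 20, 106, 242), (49, 14, 138, 155), (50, 10, 159, 133), (51, 11, 159, 136), (52, 11, 161, 139), (53, 11, 171, 133), (54, 11, 166, 134), (55, 11, 168, 135), (56, 11, 165, 131), (57, 11, 168, 129), (58, 12, 163, 130), (59, 11, 166, 129), (60, 11, 165, 130), (61, 12, 162, 131), (62, 10, 166, 132), (63, 11, 162, 134), (64, 10, 167, 136), (65, 11, 164, 138), (66, 11, 163, 139), (67, 11, 169, 139), (68, 11, 161, 141), (69, 11, 168, 140), (70, 10, 163, 141), (71, 11, 158, 147)]
230 [(46, 25, 79, 254), (47, 24, 87, 253), (48, 15, 120
[... 3120 characters left out ...]
ffffffffffffffffwwwwww...ff
124 fffffwwww..........fffffffffffffffffffffffffffffffffffffffff...........ffffffffffffff
127 ffffff........f.........ff.............wwwwwwwwwwwww....wwwwwwwwwwwwwwwww..ffffffffff
130 ffffff......fwwwwwwwwwwwwwwwwwwwwwwwwwwwwwfwwwwwwwwwwwwwwwwwwwwwwwwwwwwwwww..ffffffff
133 fffffffffwwwwwwwwBBwwwwwwwwwwwwwwwwwwwwwwwfwwwwwwwwwwwwwwwwwwwwwwwwwwwwwwww..f.ffffff
50 [0.5374 0.134 ] [0.5389 0.1324]
52 [0.5372 0.132 ] [0.5388 0.1304]
54 [0.537 0.13 ] [0.5386 0.1285]
56 [0.5369 0.128 ] [0.5384 0.1265]
58 [0.5367 0.126 ] [0.5383 0.1246]
60 [0.5366 0.124 ] [0.5381 0.1226]
62 [0.5364 0.122 ] [0.538  0.1207]
64 [0.5362 0.12  ] [0.5378 0.1187]
[0.59795645 0.06972369 0.35205719]
```

```bash
python3 - <<'E'
from h import *
im=cv2.imread("pics/k_wrist_23.1.png"); c=cam("wrist")
h=cv2.cvtColor(im,cv2.COLOR_BGR2HSV).astype(int)
bright=(h[...,0]>15)&(h[...,0]<32)&(h[...,1]>50)&(h[...,2]>200)
def edge(rows,lo,hi,z):
    P=[]
    for v in rows:
        us=np.where(bright[v,lo:hi])[0]
        if len(us)>2: P.append(at_z(c,lo+us.mean()+.5,v+.5,z)[:2])
    P=np.array(P);k=np.polyfit(P[:,1],P[:,0],1);m=abs(P[:,0]-np.polyval(k,P[:,1]))<.0015;k=np.polyfit(P[m,1],P[m,0],1)
    return np.degrees(np.arctan(k[0])).round(2),[np.polyval(k,y).round(4) for y in(.0,.065,.1,.176)],len(P)
print("nest",edge(range(54,106),184,200,.039),edge(range(54,106),240,262,.039))
for v in list(range(126,146,3))+list(range(180,262,6)):
    print(v,''.join('#' if b else '.' for b in bright[v,170:280]))
g=cv2.cvtColor(im,cv2.COLOR_BGR2GRAY)
for v in range(119,142,2): print(v,g[v,212:234])
E
```

```text
nest (np.float64(4.59), [np.float64(0.4953), np.float64(0.5005), np.float64(0.5033), np.float64(0.5094)], 52) (np.float64(4.98), [np.float64(0.5549), np.float64(0.5605), np.float64(0.5636), np.float64(0.5702)], 52)
126 ...........................................................................................................###
129 ........................###########################################################.........................##
132 .....................##.#....######################..###########################............................##
135 ...................######......####################..###########################...........................###
138 ...................######.....######################.############################...........................##
141 ...................#######....######################.############################...........................##
144 ...................#######....###################################################.............................
180 ............................................................................
[... 1969 characters left out ...]
6 120 120 124 121
 121 124 127 127]
129 [221 219 219 217 219 218 219 216 223 210 191 224 226 226 224 221 212 209
 205 202 201 200]
131 [237 236 237 237 236 236 234 236 231 166 163 215 231 233 232 230 228 226
 223 220 219 219]
133 [237 237 238 238 237 236 236 234 230 165 171 222 234 232 231 230 227 225
 224 223 220 220]
135 [236 237 237 238 237 236 236 234 225 165 173 219 233 232 231 230 227 228
 224 222 219 221]
137 [236 237 238 239 238 237 236 235 232 211 157 194 231 233 231 230 229 226
 223 221 220 220]
139 [237 237 237 237 235 237 235 235 234 221 163 202 231 232 231 230 228 226
 224 222 220 221]
141 [236 237 237 237 238 238 237 235 233 215 160 204 231 232 232 230 229 225
 223 222 221 218]
```

```bash
python3 - <<'E'
from h import *
c=cam("wrist")
for u,v in [(220,121),(225,121),(221.4,131),(222.2,140)]: print(at_z(c,u+.5,v+.5,.024)[:2].round(4))
E
```

```text
[0.5271 0.0636]
[0.5322 0.063 ]
[0.5274 0.0532]
[0.5272 0.0439]
```

```bash
python3 -m handwheel '[[[0,0.03,-0.015,0,0],[0,0.03,-0.015,0.01,0],[0,0.005,-0.005,0.01,0],[0,0,0,0,0],[0,0,0,0,0],[0,0,0,0,0]]]' | sed -n 1,4p
python3 - <<'E'
from h import *
c=cam("wrist"); im=viewer.read_camera("wrist"); cv2.imwrite("pics/w12.png",im); print(c[0][:3,3].round(3))
for k,z in [("index_mark",.024),("nest_mouth",.024),("blank",.024),("nest_seat",.023),("feed_fixture",0)]:
    for r in viewer.pinpoint("wrist",k)[:2]:
        u,v=r["xy"][0]*560,r["xy"][1]*420; print(k,round(r["confidence"],2),round(u),round(v),at_z(c,u,v,z).round(4)[:2])
u0,v0=map(int,np.round(proj(c,[.527,.066,.024]))); print(u0,v0)
g=cv2.cvtColor(im,cv2.COLOR_BGR2GRAY)
for v in range(v0-16,v0+18): print(v,g[v,u0-16:u0+16])
E
```

```text
time: 24.23
eef_pos: [0.5632, 0.0606, 0.1663]
tcp_rot: [0.735, 0.678, 0.0, 0.001]
contact_force: [-0.4, -0.1, -1.1]
[0.569 0.137 0.333]
index_mark 0.72 254 183 [0.5281 0.0684]
nest_mouth 0.71 255 186 [0.5291 0.0652]
nest_mouth 0.16 255 148 [0.5327 0.1018]
blank 0.97 252 149 [0.5299 0.1012]
blank 0.58 252 232 [0.5202 0.017 ]
feed_fixture 0.93 256 74 [0.5382 0.1752]
253 185
169 [58 57 54 57 52 52 53 50 51 52 47 54 46 47 50 42 48 49 51 47 49 47 45 48
 51 49 54 51 57 54 53 54]
170 [51 54 53 54 53 51 54 51 49 53 50 51 48 46 49 47 45 46 47 53 55 54 50 50
 46 44 54 56 57 56 55 51]
171 [53 57 52 57 49 54 52 52 50 48 47 51 48 48 51 47 47 45 42 51 46 50 50 52
 44 49 56 55 55 54 54 54]
172 [50 52 52 54 56 51 54 44 52 50 47 46 49 51 53 48 48 46 49 52 49 48 50 51
 48 46 54 55 56 51 53 55]
173 [56 56 56 58 54 53 51 50 49 49 52 50 47 53 46 49 48 45 45 50 49 54 46 48
 48 50 55 56 53 52 51 52]
174 [53 56 55 56 57 53 54 51 46 50 51 47 46 46 44 46 47 50 47 50 50 48 52 48
 51 48 56 55 56 50 52 52]
175 [56 53 53 54 57 53 54 51 52 45 49 46 48 44 46 50 45 48 49 46 51 47 50 51
 53 52 53 53 54 53 54 49]
176 
[... 2716 characters left out ...]
 130 129 127 129 129 132]
198 [148 148 149 147 149 149 147 151 152 152 150 147 150 149 143 128 102 105
 132 145 142 142 138 137 134 134 133 125 129 130 130 132]
199 [148 148 149 148 146 149 151 150 149 149 150 150 148 148 146 132 101 106
 133 145 143 144 142 138 135 133 131 131 131 130 129 132]
200 [148 150 147 149 150 147 152 152 153 150 150 148 149 148 144 134 110 111
 138 142 144 142 139 139 134 130 131 129 129 129 130 133]
201 [146 148 148 149 147 147 151 149 150 149 151 148 148 148 148 134 114 109
 136 145 141 140 138 139 137 131 132 130 130 128 133 134]
202 [145 149 147 153 150 149 150 150 150 150 149 147 148 149 145 137 111 111
 136 144 143 139 138 135 133 134 131 128 130 130 131 133]
```

```bash
python3 - <<'E'
from h import *
im=cv2.imread("pics/w12.png"); c=cam("wrist")
h=cv2.cvtColor(im,cv2.COLOR_BGR2HSV).astype(int)
def cl(p):
    H,S,V=p
    if H<14 and S>110: return 'B'
    if 13<H<35 and S>60: return 'w'
    if 35<=H<100 and S>60: return 'g'
    return 'f'
u0=255
for v in list(range(105,180,6))+list(range(180,206,2))+list(range(240,300,6)): print(v,''.join(cl(h[v,u]) for u in range(205,312)))
E
```

```text
105 ffffffffffffffffffffwwwwwwwwwwwwwwwwwwwwwwwwwwwwwwwwwwwwwwwwwwwwwBBBwwwwwwwwwwwwwwwwwwwwwwwwwwwwwwwwBBfffff
111 fffffffffffwwwwwwwwwwwwwwwwwwwwwwwwwwwwwwwwwwwwwwwwwwwwwwwwffffffBBwwwwwwwwwwwwwwwwwwwwwwwwwwwwwwwwwBBfffff
117 fffffffffffwwwwwwwwwfffBBBBBBBBBBBBBBBBBBBBBBBBBBBBBBBBBBBBBBBBBBBBBwwwwwwwwwwwwwwwwwwwwwwwwwwwwwwwwBBfffff
123 fffffffffffwwwwwwwwwwfBBBBBBBBBBBBBBBBBBBBBBBBBBBBBBBBBBBBBBBBBBBBBwwwwwwwwwwwwwwwwwwwwwwwwwwwwwwwwBBBwffff
129 fffffffffffwwwwwwwwwwfBBBBBBBBBBBBBBBBBBBBBBBBBBBBBBBBBBBBBBBBBBBBBwwwwwwwwwwwwwwwwwwwwwwwwwwwwwwwwwBBfffff
135 ffffffffffffwwwwwwwwffBBBBBBBBBBBBBBBBBBBBBBBBBBBBBBBBBBBBBBBBBBBBBwwwwwwwwwwwwwwwwwwwwwwwwwwwwwwwwwBBfffff
141 ffffffffffffwwwwwwwwwfffBBBBBBBBBBBBBBBBBBBBBBBBBBBBBBBBBBBBBBBBBBBBBwwwwwwwwwwwwwwwwwwwwwwwwwwwwwBBBBwffff
147 ffffffffffffwwwwwwwwwfffBBBBBBBBBBBBBBBBBBBBBBBBBBBBBBBBBBBBBBBBBBBBwwwwwwwwwwwwwwwwwBwwwwwwwwwwwwBBBBfffff
153 ffffffffffffwwwwwwwwwffBBBBBBBBBBBBBBBBBBBBBBBBBBBBBBBBBBBBBBBBBBBBBBwBwBwwwwwwwwwwwwwwBwwwwwwwwwwBBBBwffff
159 fffffffffffffwwwwwwwwwwBBBBBBBBBBBBBBBBBBBBBBBBBBBBBBBBBBBBBBBBBBBBBBwwwBwwwwwwwwwwwwwBw
[... 2231 characters left out ...]
BBBBBwBBBBBBwBBBwBBBBBBwwfff
264 fffffffffffffffffffwwwwwwwwwwwwwwwwwwwwwwwwfffffffffffffffffffffffffBBBBBBBBBBBBBBBBBBBBBBBBBBwBBBBBBBBffff
270 fffffffffffffffffffwwwwwwwwwwwwwwwwwwwffffffffffffffffffffffffffffffBBBBBBBBBBBBBBwBBBBBBBBBBBBBBBBBBBBwfff
276 ffffffffffffffffffffwwwwwwwwwwwwwwwwwffffffffffffffffffffffffffffffwBBBBBBBBBBBBBBBBBBBBBBBBBBBBBBBBBBwffff
282 fffffffffggfffgfggffwwwwwwwwwwwwwwwfgfffffffffffffffffffffffffffffffwBBBBBBBBBwBBBBBBBBBBBBBBBBBBBBBBBfffff
288 ggggggggggggggggggggfwwwwwwwwwwwwwffffffffffffffffffffffffffffffffffBBBBBBBBBBBBBBBBBBBBBBBBBBBBBBBBBBfffff
294 ggggggggggggggggggggggwwwwwwffffffffffffffffffffffffffffffffffffffffwwwBwBBBBBBBBBBBBBBBBBBBBBBBBBBwfffffgf
```

```bash
python3 - <<'E'
from h import *
im=cv2.imread("pics/w12.png"); c=cam("wrist")
h=cv2.cvtColor(im,cv2.COLOR_BGR2HSV).astype(float)
g=h[...,1]  # saturation
def lft(rows,lo,hi,z,lab):
    lab_im=cv2.cvtColor(im,cv2.COLOR_BGR2LAB).astype(float)
    P=[]
    for v in rows:
        b=cv2.GaussianBlur(lab_im[v:v+1,lo:hi,2 if lab=='b' else 1],(5,1),0)[0]; d=np.gradient(b); i=int(np.argmax(d))
        if 0<i<len(d)-1:
            o=(d[i-1]-d[i+1])/(2*(d[i-1]-2*d[i]+d[i+1]+1e-9)); P.append(at_z(c,lo+i+o+.5,v+.5,z)[:2])
    P=np.array(P);k=np.polyfit(P[:,1],P[:,0],1)
    for _ in range(3):
        m=abs(P[:,0]-np.polyval(k,P[:,1]))<.0008; k=np.polyfit(P[m,1],P[m,0],1)
    return np.degrees(np.arctan(k[0])).round(2),[np.polyval(k,y).round(4) for y in(.0,.065,.1,.176)],m.sum(),len(P)
print("fenceL",lft(range(112,168),208,224,.039,'b'))
print("laneL a",lft(list(range(199,206))+list(range(250,262)),212,232,.040,'a'))
print("laneL b",lft(list(range(199,206))+list(range(250,290)),212,234,.040,'a'))
print("lane line",[at_z(c,253.2+.3*(v>197)+.5,v+.5,.024)[:2].round(4).tolist() for v in (194,201)])
E
```

```text
fenceL (np.float64(4.47), [np.float64(0.4913), np.float64(0.4964), np.float64(0.4991), np.float64(0.5051)], np.int64(56), 56)
laneL a (np.float64(5.23), [np.float64(0.49), np.float64(0.496), np.float64(0.4992), np.float64(0.5061)], np.int64(19), 19)
laneL b (np.float64(5.46), [np.float64(0.4899), np.float64(0.4962), np.float64(0.4995), np.float64(0.5068)], np.int64(47), 47)
lane line [[0.5267, 0.0566], [0.5262, 0.0495]]
```

```bash
python3 - <<'E'
from h import *
im=cv2.imread("pics/w12.png"); c=cam("wrist"); h=cv2.cvtColor(im,cv2.COLOR_BGR2HSV)
for u in (232,242,252,262): print(u,[(v,*map(int,h[v,u])) for v in range(108,119)])
print([(v,at_z(c,245,v,.047)[1].round(4),at_z(c,245,v,.024)[1].round(4)) for v in (112,114,116)])
E
```

```text
232 [(108, 25, 81, 254), (109, 24, 82, 254), (110, 22, 95, 252), (111, 16, 103, 216), (112, 16, 51, 146), (113, 10, 121, 103), (114, 11, 151, 152), (115, 11, 150, 167), (116, 11, 152, 166), (117, 11, 151, 169), (118, 11, 153, 167)]
242 [(108, 24, 80, 254), (109, 23, 86, 253), (110, 18, 106, 243), (111, 16, 103, 181), (112, 12, 109, 126), (113, 10, 155, 132), (114, 11, 163, 142), (115, 10, 162, 145), (116, 10, 168, 144), (117, 10, 166, 143), (118, 11, 167, 148)]
252 [(108, 24, 80, 254), (109, 23, 92, 253), (110, 17, 118, 230), (111, 14, 130, 141), (112, 11, 156, 116), (113, 12, 162, 132), (114, 11, 153, 143), (115, 11, 159, 141), (116, 12, 165, 136), (117, 11, 160, 139), (118, 11, 161, 141)]
262 [(108, 24, 80, 254), (109, 22, 94, 252), (110, 16, 112, 220), (111, 14, 95, 137), (112, 11, 144, 124), (113, 11, 167, 136), (114, 11, 165, 136), (115, 11, 162, 134), (116, 11, 159, 135), (117, 12, 159, 133), (118, 11, 160, 132)]
[(112, np.float64(0.1376), np.float64(0.1376)), (114, np.float64(0.1358), np.float64(0.1357)), (116, np.float64(0.1341), np.float64(0.1338))]
```

Looking straight down, the gap between blank and stop is under about 1 mm, so the blank is home. The nest is in line to within about 0.8°. I'll return the stick to its original bare spot.

```bash
python3 -m handwheel '[[[0,-0.033,0.016,0,0],[0,-0.033,0.016,0,0],[0,-0.033,0.016,0,0],[0,-0.033,0.016,0,0],[0,-0.032,0.016,0,0],[0,0,0,0,-6],[0,0,0,0.035,0],[0,0,0,0.035,0],[0,0,0,0.03,0],[0,0,0,0.01,0],[0,0,0,0.003,0],[0,0,0,0,0]]]'
python3 -m handwheel '[[[0,0,0,0.002,0],[0,0,0,0,0],[0,0,0,0,0]]]' | sed -n 1,4p
```

```text
time: 25.53
eef_pos: [0.629, -0.1087, 0.0527]
tcp_rot: [0.699, 0.715, -0.0, -0.0]
contact_force: [0.4, -0.2, -1.1]
opening: 0.186
finger_force: 61.2
time: 25.78
eef_pos: [0.6304, -0.109, 0.0531]
tcp_rot: [0.699, 0.715, 0.001, 0.002]
contact_force: [-0.4, -0.1, -0.3]
```

```bash
python3 -m handwheel '[[[0,0,0,0.001,0],[0,0,0,0,0],[0,0,0,0,0]]]' | sed -n 1,4p
python3 -m handwheel '[[[0,0,0,0.001,0],[0,0,0,0,0],[0,0,0,0,0]]]' | sed -n 1,4p
```

```text
time: 26.03
eef_pos: [0.6291, -0.1086, 0.0503]
tcp_rot: [0.699, 0.715, 0.0, 0.0]
contact_force: [0.1, -0.8, -0.8]
time: 26.28
eef_pos: [0.6288, -0.1085, 0.0487]
tcp_rot: [0.699, 0.715, -0.0, -0.0]
contact_force: [-0.6, -0.3, -1.0]
```

```bash
python3 -m handwheel '[[[0,0,0,0.0005,0],[0,0,0,0,0],[0,0,0,0,0],[0,0,0,0,0]]]' | sed -n 1,4p
python3 -m handwheel '[[[0,0,0,0.001,0],[0,0,0,0,0],[0,0,0,0,0]]]' | sed -n 1,4p
```

```text
time: 26.62
eef_pos: [0.6289, -0.1086, 0.0484]
tcp_rot: [0.699, 0.715, 0.0, 0.0]
contact_force: [-0.9, 0.1, -0.6]
time: 26.87
eef_pos: [0.6292, -0.1087, 0.0484]
tcp_rot: [0.699, 0.715, 0.0, 0.0]
contact_force: [-2.5, -0.2, 5.8]
```

Fz rose to 5.8 N, so the sole is on the bench. I'll release gently and withdraw.

```bash
python3 -m handwheel '[[[0.03,0,0,-0.0005,0],[0.045,0,0,0,0],[0.055,0,0,0,0],[0.055,0,0,0,0],[0.055,0,0,-0.02,0],[0.055,0,0,-0.04,0],[0.055,0,0,-0.04,0],[0.055,-0.02,-0.01,-0.03,0],[0.055,-0.02,-0.01,0,0],[0.055,0,0,0,0],[0.055,0,0,0,0],[0.055,0,0,0,0]]]' | sed -n 1,5p
python3 f.py w13 | awk 'NR<5||NR%8==0'; python3 k.py top wrist
```

```text
time: 27.87
eef_pos: [0.6092, -0.1485, 0.1764]
tcp_rot: [0.699, 0.715, -0.0, -0.001]
contact_force: [-0.5, -0.0, -0.0]
opening: 0.64
27.9167 [ 0.6092 -0.1482  0.1761] [ 6.987e-01  7.154e-01 -3.000e-04 -1.400e-03] [ 0.607 -0.072  0.343]
0.79 307 142 [ 0.6262 -0.107 ]
0.97 3412 [298.  27.  27. 147.]
27 306 306 [[0.6209, 0.0129], [0.6181, -0.0047]] [[0.6219, 0.0129], [0.6189, -0.0047]]
51 299 321 [[0.6145, -0.0128], [0.613, -0.0251]] [[0.6373, -0.0118], [0.6311, -0.0243]]
99 298 321 [[0.6147, -0.062], [0.6132, -0.0641]] [[0.6386, -0.0611], [0.6321, -0.0634]]
147 299 324 [[0.617, -0.1107], [0.615, -0.1027]] [[0.6434, -0.1098], [0.6359, -0.102]]
28.0167 [ 0.6094 -0.148   0.1762] [ 0.1 -0.5 -0.1]
top guard 0.95 264 233 [0.5166 0.0314]
top blank 0.9 420 285 [ 0.4066 -0.334 ]
top blank 0.65 236 229 [0.5293 0.101 ]
top blank 0.54 162 220 [0.5461 0.2821]
top feed_fixture 0.94 205 227 [0.5354 0.1798]
top index_mark 0.87 250 231 [0.5245 0.0664]
top nest_mouth 0.82 252 230 [0.5266 0.0622]
top nest_seat 0.9 235 229 [0.5292 0.1033]
top nest_seat 0.59 157 220 [0.5467 0.2927]
top nest_seat 0.33 223 188 [0.6272 0.1358]
top push_stick 0.96 324 196 [ 0.6193 -0.111 ]
top tea_cup 0.56 237 146 [0.7422 0.1101]
top peg0_top 0.92 223 190 [0.6107 0.1259]
top peg1_top 0.68 161 216 [0.5473 0.2649]
top peg2_top 0.88 217 259 [0.4542 0.1329]
top peg2_top 0.73 250 231 [0.5193 0.061 ]
wrist guard 0.66 201 2 [0.5252 0.0285]
wrist blank 0.86 277 236 [ 0.5971 -0.2056]
wrist push_stick 0.73 309 141 [ 0.6283 -0.1065]
wrist hammer 0.67 125 75 [ 0.4201 -0.0285]
```

```bash
python3 -c "
from plant import sign_off; print(sign_off())"
```

```text
the job is handed in; nothing more can be done
None
```

I turned the empty nest in line with the lane (about 0.8° off by my last measurement), pushed the blank against its stop (gap under about 1 mm), stood the stick back on its sole on the bench, and handed the job in at about 28 s; no verdict came back.

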